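Four coffee tumblers back into their own bowls

TASK

Each of the four coffee tumblers has been put into the wrong bowl. Swap them about until every tumbler stands upright in the bowl of its own metal or colour; the empty white plate is free for a tumbler to wait on. Leave the bowls where they stand, set the tumblers down rather than dropping them, and tip nothing over.

Things in the scene. Friction and masses are not known exactly. Their poses are not given: they have to be found in the camera images.
- tumbler_steel: Open coffee tumbler of silver-grey stainless steel, loose, 60 to 130 g, 72 mm tall: foot 43 mm across, body widening to 53 mm at height 50, then a wide, nearly upright lip 58 to 59 mm across from height 58 up to the rim; wall 2 mm. Round: yaw means nothing. Origin: centre of its underside, z up; home in a bowl it is 3 mm above the bowl's underside.
- tumbler_brass: Open coffee tumbler of yellow-gold brass, loose, 60 to 130 g, 72 mm tall: foot 43 mm across, body widening to 53 mm at height 50, then a wide, nearly upright lip 58 to 59 mm across from height 58 up to the rim; wall 2 mm. Round: yaw means nothing. Origin: centre of its underside, z up; home in a bowl it is 3 mm above the bowl's underside.
- tumbler_copper: Open coffee tumbler of reddish copper, loose, 60 to 130 g, 72 mm tall: foot 43 mm across, body widening to 53 mm at height 50, then a wide, nearly upright lip 58 to 59 mm across from height 58 up to the rim; wall 2 mm. Round: yaw means nothing. Origin: centre of its underside, z up; home in a bowl it is 3 mm above the bowl's underside.
- tumbler_blue: Open coffee tumbler of blue enamel, loose, 60 to 130 g, 72 mm tall: foot 43 mm across, body widening to 53 mm at height 50, then a wide, nearly upright lip 58 to 59 mm across from height 58 up to the rim; wall 2 mm. Round: yaw means nothing. Origin: centre of its underside, z up; home in a bowl it is 3 mm above the bowl's underside.
- bowl_steel: Low coffee bowl (wide saucer of a tumbler) of silver-grey stainless steel, loose, 140 g, 30 mm tall: flat inner floor 60 mm across, 3 mm above the underside; sloping wall, flared rim 91 mm across. A tumbler's foot has about 8 mm to spare all round and the slope guides it in. Round: yaw means nothing. Stands on the worktop. Origin: centre of its underside, z up.
- bowl_brass: Low coffee bowl (wide saucer of a tumbler) of yellow-gold brass, loose, 140 g, 30 mm tall: flat inner floor 60 mm across, 3 mm above the underside; sloping wall, flared rim 91 mm across. A tumbler's foot has about 8 mm to spare all round and the slope guides it in. Round: yaw means nothing. Stands on the worktop. Origin: centre of its underside, z up.
- bowl_copper: Low coffee bowl (wide saucer of a tumbler) of reddish copper, loose, 140 g, 30 mm tall: flat inner floor 60 mm across, 3 mm above the underside; sloping wall, flared rim 91 mm across. A tumbler's foot has about 8 mm to spare all round and the slope guides it in. Round: yaw means nothing. Stands on the worktop. Origin: centre of its underside, z up.
- bowl_blue: Low coffee bowl (wide saucer of a tumbler) of blue enamel, loose, 140 g, 30 mm tall: flat inner floor 60 mm across, 3 mm above the underside; sloping wall, flared rim 91 mm across. A tumbler's foot has about 8 mm to spare all round and the slope guides it in. Round: yaw means nothing. Stands on the worktop. Origin: centre of its underside, z up.
- plate: Cream-white side plate, loose, 99 mm across, 16 mm high at the rim, flat middle 9 mm above the worktop; stands empty on the worktop and is wide enough for one tumbler to wait on. Origin: centre of its underside; z up. (The hob to the left of all this stands 150 mm above the worktop, with a pot on its middle burner up to 235 mm: come over it high.)
There are look-alikes about, which are no part of the job. What is shaped like the tumbler_copper but turquoise is not meant.

How it is judged:
By the outcome, as a careful person would: the job done as asked, in the order asked, and still so for the second after the job is handed in, with the robot touching nothing.
It also fails if it takes over 115 s, if anything falls off the work surface, if the arm or the gripper's body presses on something with over 40 N, if the wrist force passes 120 N, or if a joint passes its speed limit or range.

ROBOT

A 6-joint arm with a two-finger parallel gripper is mounted at the origin on a cart in front of the work surface, level with it; the furniture and walls round the work are solid. World frame = base frame: x ahead of the robot, y to its left, z up, the work surface at z = 0. Lengths are in m, angles in rad, forces in N, time in s.
With the tool pointing down it reaches from about 0.25 to 0.725 m from the base axis. Payload 4 kg.
Tool frame: the origin (TCP) lies midway between the tips of the shut fingers; the grasp point (between the pads) lies 19 mm behind it; z points along the fingers, y is the line along which they close (so a half turn about z gives the same grasp; the last joint's range is limited). The gripper opens to 85 mm and grips with 20 to 120 N. Pads are 22 mm wide; open, the fingers measure 114 mm over their backs; the gripper's body (76 mm by 85 mm) begins 54 mm behind the grasp point. The pads swing forward as they close: fully open they stand 13 mm farther back than shut.
Start: joints at [1.251, 0.241, 0.005, 1.335, 0, 1.571], TCP at [0.157, 0.475, 0.231] pointing down, gripper open.
Joint ranges: [-2.72, 2.72], [-1.05, 1.87], [-1.09, 1.28], [-1.99, 2.15], [-1.42, 1.44], [-3.14, 3.14]. Speed limits (rad/s): [2.79, 2.79, 3.14, 3.14, 3.14, 3.14].

INTERFACE

Orientations are given as a unit quaternion [x, y, z, w].
In Python, from workcell import get_obs, camera, job_done, silhouettes gives the robot as it stands. The module is installed in compiled form; this text tells all that it offers.
- The arm moves only by the tool drive_tool, never from a script. Its argument "increments" is a list of rows, each a list of 3 entries, a list of its own where there are three numbers: the shift along the world's x, y, z in mm, then the turn, a rotation vector about the world's x, y, z in degrees, then the opening, from 0 (shut) to 1 (fully open). A call has 1 to 8 rows; each row shifts and turns the commanded pose from where the row before left it; what a row does not reach is not made up. A row lasts 1/12 s, in which the tool goes at most 41.7 mm and 7.16 degrees, less where a joint would pass 70% of its speed; a pose out of reach is approached as far as the arm can. A call is refused whole if a number of a shift passes 41.7 or a number of a turn 7.16, either way. A call with a gripper value outside its range is refused whole. The fingers move at their own pace and stop on an object; the grip force is fixed at half the most. Time passes only in rows, so rows that do not move let the fingers close. It gives the time, the measured TCP pose, the force, the opening and the grip force at its end, in the units of the state.
- get_obs(): the state, without advancing time (a new reading comes with each control period).
- camera(name): name is "scene" or "top"; returns a dict with "image" (400x640x3 uint8, red, green, blue), "K" (3x3 intrinsics, pixels), "view" (4x4, takes a point from world to camera coordinates). Camera axes: x right, y down, z forward; pixel columns grow to the right and rows downward; lengths in m; the calibration is good to about 2 mm. A picture is of the moment at which its call begins. There is no depth.
- job_done(): hands the job in; it is judged then, once.
Trained networks look in a picture, given as the dict that the camera call returned (one of the last four; its "shot" number tells which), for a name from the list of things; names that differ only in an ending like _2 or _b are one class to them, and where a whole thing is asked for, a point or a joint stands for the part that bears it (a point fixed in the world has none). Each returns a list of dicts, best first, with "conf" (0 to 1); they miss things now and then, are a little off and sometimes report something else, mostly with a low value. They report only what shows in the picture. A call takes as long as a camera call. They do not tell look-alikes from the thing itself.
- silhouettes(query, picture): "region" (400x640 bool, what is visible of it) and "bbox" ([left, top, right, bottom] in pixels, round what is visible of it).
The state is a dict: "clock": time; "joint_pos": joint angles; "joint_vel": joint speeds; "tau": joint torques, N m; "eef_pos": TCP position; "tool_rot": TCP orientation; "ft_force": force on the tool from outside, world axes, zero at the start; "ft_torque": the same for the moment, N m; "grip_width": finger opening in m; "grasp_force": force on a finger pad.
Only numpy, scipy, OpenCV 4.12 (cv2) and the standard library are available. Lean on these libraries where they do the work, as an engineer would, in place of code of your own. Each camera call takes 0.05 s, during which the arm holds its last target. There are 200 camera calls.

## Working session

There is one attempt and no reset: what is moved stays moved. The work goes in short steps, Python scripts to look and compute and a tool call to move; the robot and the scene stay as the last step left them, time stands still between calls to the robot, and variables do not carry over. Pictures are saved under pics/ and viewed, at most 14 in all, crops included, and the job is handed in when it is done.

Besides the shell and the picture viewer there is one more tool, called after "Emit:" by a JSON object that holds its "name" and its "arguments". drive_tool: Moves the arm, as the interface text tells. Its arguments: {"type":"object","properties":{"increments":{"type":"array"}},"required":["increments"]}

```bash
mkdir -p pics
cat > h.py <<'E'
import numpy as np, cv2
from workcell import get_obs, camera, job_done, silhouettes
def save(p,n,box=None,s=1):
    im=p["image"][:,:,::-1]
    if box: im=im[box[1]:box[3],box[0]:box[2]]
    cv2.imwrite("pics/"+n,cv2.resize(np.ascontiguousarray(im),None,fx=s,fy=s,interpolation=cv2.INTER_CUBIC))
def cast(p,uv,z):
    R=p["view"][:3,:3];t=p["view"][:3,3];c=-R.T@t
    d=R.T@np.linalg.inv(p["K"])@np.array([uv[0],uv[1],1.])
    return c+d*(z-c[2])/d[2]
def proj(p,P):
    q=p["view"][:3,:3]@np.array(P)+p["view"][:3,3];q=p["K"]@q;return q[:2]/q[2]
E
python3 - <<'E'
from h import *
o=get_obs();print({k:np.round(v,3) for k,v in o.items()})
for n in("top","scene"):
    p=camera(n);save(p,n+"0.png")
    print(n,-p["view"][:3,:3].T@p["view"][:3,3])
    for q in["tumbler_steel","tumbler_brass","tumbler_copper","tumbler_blue","bowl_steel","bowl_brass","bowl_copper","bowl_blue","plate"]:
        for r in silhouettes(q,p):
            b=np.array(r["bbox"]);z=0.07 if q[0]=='t' else .03 if q[0]=='b' else .016
            print(q,round(r["conf"],2),b.round(),cast(p,((b[0]+b[2])/2,(b[1]+b[3])/2),z).round(3))
E
```

```text
{'clock': np.float64(0.0), 'joint_pos': array([ 1.251,  0.241,  0.004,  1.335, -0.   ,  1.571]), 'joint_vel': array([-0.001, -0.001,  0.002, -0.001, -0.   , -0.002]), 'tau': array([ 0.0000e+00, -3.7232e+01,  2.5241e+01,  1.7000e-02,  0.0000e+00,
       -0.0000e+00]), 'eef_pos': array([0.157, 0.474, 0.23 ]), 'tool_rot': array([ 0.159,  0.987, -0.001, -0.   ]), 'ft_force': array([ 0.164,  0.155, -0.43 ]), 'ft_torque': array([-0.003, -0.054, -0.006]), 'grasp_force': np.float64(0.0), 'grip_width': np.float64(0.085)}
top [0.43347649 0.04240572 1.26828653]
tumbler_steel 0.61 [395. 136. 418. 157.] [ 0.666 -0.221  0.07 ]
tumbler_brass 0.65 [362. 177. 382. 197.] [ 0.55  -0.117  0.07 ]
tumbler_copper 0.9 [335. 213. 352. 234.] [ 0.45  -0.031  0.07 ]
tumbler_copper 0.76 [353. 129. 372. 150.] [ 0.69  -0.094  0.07 ]
tumbler_copper 0.61 [205. 260. 229. 282.] [0.328 0.327 0.07 ]
tumbler_blue 0.84 [407. 216. 435. 236.] [ 0.437 -0.25   0.07 ]
bowl_steel 0.83 [326. 209. 358. 239.] [ 0.45  -0.031  0.03 ]
bowl_brass 0.59 [403. 210. 432. 244.] [ 0.435 -0.252  0.03 ]
bowl_brass 0.33 [324. 214. 358. 237.] [
[... 281 characters left out ...]
0.666 -0.199  0.07 ]
tumbler_steel 0.57 [346. 100. 367. 125.] [ 0.437 -0.231  0.07 ]
tumbler_copper 0.97 [248. 131. 267. 166.] [ 0.687 -0.065  0.07 ]
tumbler_copper 0.64 [385. 277. 416. 321.] [0.33  0.343 0.07 ]
tumbler_copper 0.57 [342. 151. 360. 186.] [ 0.442 -0.01   0.07 ]
tumbler_copper 0.36 [257. 116. 293. 139.] [ 0.656 -0.151  0.07 ]
tumbler_copper 0.24 [330. 167. 365. 192.] [0.448 0.028 0.07 ]
bowl_steel 0.85 [332. 166. 369. 188.] [ 0.442 -0.02   0.03 ]
bowl_brass 0.55 [339. 111. 374. 130.] [ 0.436 -0.246  0.03 ]
bowl_copper 0.89 [294. 143. 329. 169.] [ 0.549 -0.089  0.03 ]
bowl_blue 0.79 [258. 117. 293. 141.] [ 0.663 -0.193  0.03 ]
plate 0.76 [238. 178. 279. 198.] [0.674 0.024 0.016]
```

View pics/top0.png

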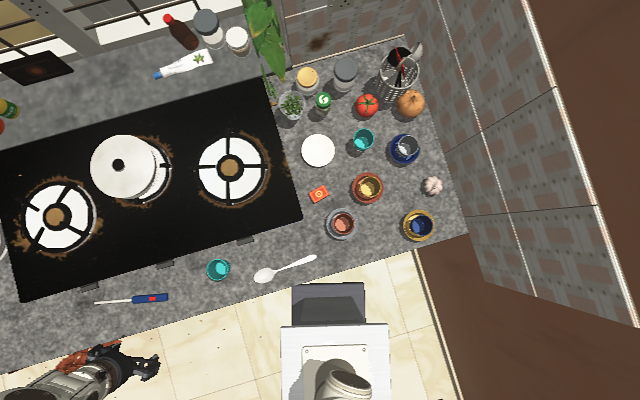

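View pics/scene0.png

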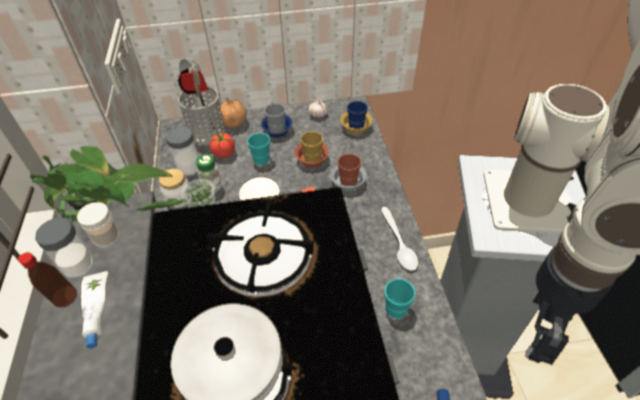

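Run:
```python
from h import *
p=camera("top");save(p,"crop.png",(290,110,450,260),4)
```

```text
(no output)
```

View pics/crop.png

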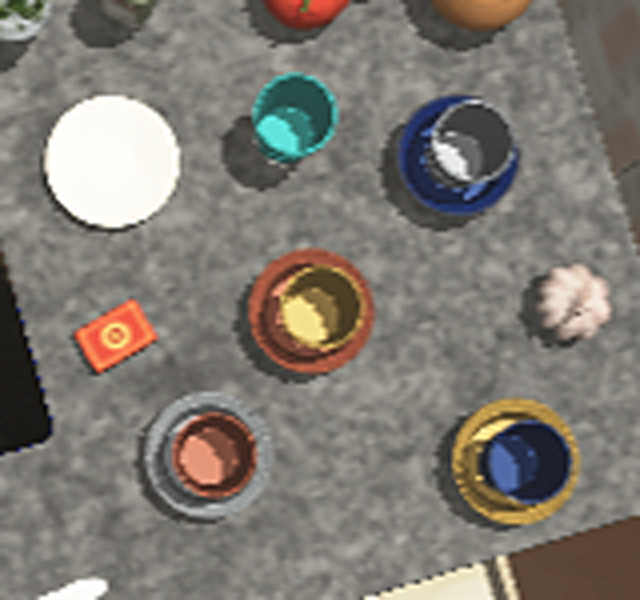

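The crop has its origin at (290,110) and a scale of 4.

- **Tumblers and bowls:** copper is in the steel bowl (343,224), brass in the copper bowl (370,187), blue in the brass bowl (422,225) and steel in the blue bowl (408,146).
- **Plate:** empty, at (318,150).
- **Look-alikes:** turquoise tumblers at (363,139) and (218,269). I'm leaving both alone.
- **Order:** steel→plate, blue→blue, brass→brass, copper→copper, steel→steel.

Run:
```python
from h import *
p=camera("top")
C=lambda a,b:(290+a/4-.375,110+b/4-.375)
T=dict(steel=(474,143),brass=(323,307),copper=(214,454),blue=(530.5,461))
B=dict(blue=(459,155.5),copper=(311.5,312),steel=(206,456),brass=(515.5,462))
for k in T:print("tumbler",k,cast(p,C(*T[k]),.075).round(4))
for k in B:print("bowl",k,cast(p,C(*B[k]),.030).round(4))
print("plate",cast(p,C(113,161.5),.016).round(4))
print("turq",cast(p,C(295,117),.072).round(4))
print("garlic",cast(p,C(574,302),.03).round(4),"hob corner",cast(p,(302,218),.15),cast(p,(165,263),.15),cast(p,(265,78),.15))
print(p["K"][0,0])
```

```text
tumbler steel [ 0.6676 -0.224   0.075 ]
tumbler brass [ 0.5526 -0.1113  0.075 ]
tumbler copper [ 0.4506 -0.0304  0.075 ]
tumbler blue [ 0.4393 -0.2537  0.075 ]
bowl blue [ 0.6673 -0.2225  0.03  ]
bowl copper [ 0.5536 -0.1085  0.03  ]
bowl steel [ 0.45   -0.0273  0.03  ]
bowl brass [ 0.4391 -0.2539  0.03  ]
plate [0.6725 0.0346 0.016 ]
turq [ 0.6906 -0.0967  0.072 ]
garlic [ 0.5556 -0.3026  0.03  ] hob corner [0.46614282 0.08247185 0.15      ] [0.35876778 0.4434782  0.15      ] [0.84839408 0.17326115 0.15      ]
422.40112355068266
```

Emit:
{"name": "drive_tool", "arguments": {"increments": [[[0, 0, 30], [0, 0, 0], 1], [[0, 0, 40], [0, 0, 0], 1], [[30, -20, 10], [0, 0, 0], 1]]}}

```text
clock: 1.35
eef_pos: [0.1848, 0.4586, 0.3162]
tool_rot: [0.156, 0.988, 0.004, -0.0]
ft_force: [1.9, 1.6, 1.2]
grip_width: 0.0855
grasp_force: 0.0
```

Emit:
{"name": "drive_tool", "arguments": {"increments": [[[20, -28, 0], [0, 0, 0], 1], [[20, -28, 0], [0, 0, 0], 1], [[20, -28, 0], [0, 0, 0], 1], [[20, -28, 0], [0, 0, 0], 1], [[20, -28, 0], [0, 0, 0], 1], [[20, -28, 0], [0, 0, 0], 1], [[20, -28, 0], [0, 0, 0], 1], [[20, -28, 0], [0, 0, 0], 1]]}}

```text
clock: 2.02
eef_pos: [0.3478, 0.2292, 0.3116]
tool_rot: [0.159, 0.987, 0.0, 0.0]
ft_force: [-0.1, 0.4, -0.4]
grip_width: 0.0854
grasp_force: 0.0
```

Emit:
{"name": "drive_tool", "arguments": {"increments": [[[20, -28, 0], [0, 0, 0], 1], [[20, -28, 0], [0, 0, 0], 1], [[20, -28, 0], [0, 0, 0], 1], [[20, -28, 0], [0, 0, 0], 1], [[20, -28, 0], [0, 0, 0], 1], [[20, -28, 0], [0, 0, 0], 1], [[20, -28, 0], [0, 0, 0], 1], [[20, -28, 0], [0, 0, 0], 1]]}}

```text
clock: 2.68
eef_pos: [0.5079, 0.005, 0.3114]
tool_rot: [0.159, 0.987, 0.0, 0.0]
ft_force: [-0.8, 0.5, 0.1]
grip_width: 0.085
grasp_force: 0.0
```

Emit:
{"name": "drive_tool", "arguments": {"increments": [[[20, -28, -15], [0, 0, 0], 1], [[20, -28, -15], [0, 0, 0], 1], [[20, -28, -20], [0, 0, 0], 1], [[20, -28, -20], [0, 0, 0], 1], [[20, -28, -20], [0, 0, 0], 1], [[20, -28, -20], [0, 0, 0], 1], [[20, -28, -20], [0, 0, 0], 1], [[0, 0, 0], [0, 0, 0], 1]]}}

```text
clock: 3.35
eef_pos: [0.6466, -0.1941, 0.1716]
tool_rot: [0.162, 0.987, -0.0, -0.005]
ft_force: [-2.0, 0.1, -2.5]
grip_width: 0.0852
grasp_force: 0.0
```

Run:
```python
from h import *
o=get_obs();print({k:np.round(v,4) for k,v in o.items() if k in("joint_pos","eef_pos","tool_rot","clock")})
```

```text
{'clock': np.float64(3.35), 'joint_pos': array([-0.2908,  0.6353,  0.4578,  1.4038, -0.0019,  0.0342]), 'eef_pos': array([ 0.6466, -0.1941,  0.1716]), 'tool_rot': array([ 1.618e-01,  9.868e-01, -2.000e-04, -5.300e-03])}
```

Emit:
{"name": "drive_tool", "arguments": {"increments": [[[20, -30, 0], [0, 0, 0], 1], [[0, 0, -30], [0, 0, 0], 1], [[0, 0, -30], [0, 0, 0], 1], [[0, 0, -20], [0, 0, 0], 1], [[0, 0, 0], [0, 0, 0], 1]]}}

```text
clock: 3.77
eef_pos: [0.6634, -0.2181, 0.0948]
tool_rot: [0.159, 0.987, 0.001, -0.006]
ft_force: [-1.1, 0.3, -1.3]
grip_width: 0.0852
grasp_force: 0.0
```

Run:
```python
from h import *
p=camera("scene");save(p,"s1.png",(200,40,420,220),3.5)
p=camera("top");save(p,"t1.png",(320,90,460,230),4)
```

```text
(no output)
```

View pics/s1.png

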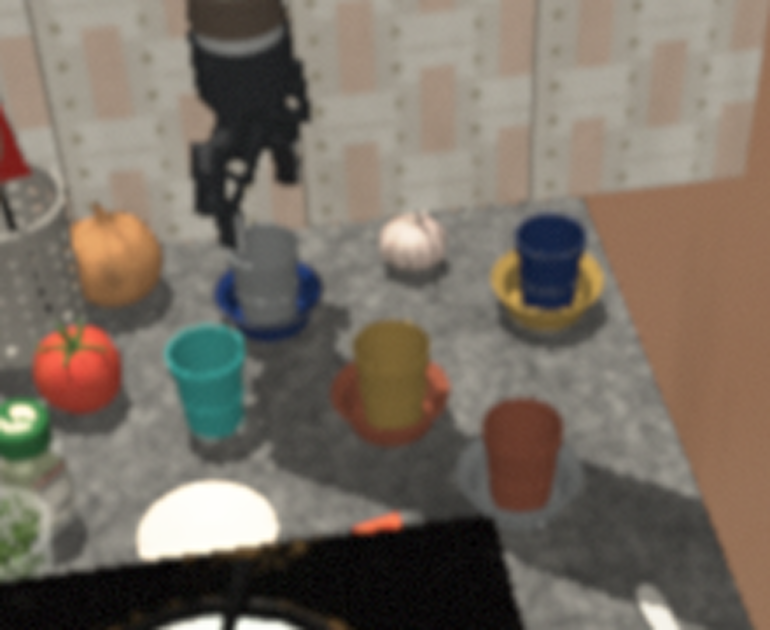

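Run:
```python
from h import *
p=camera("scene")
g=lambda q:((q-[200,40])*3.5).round()
for s in(1,-1):
    for w in(.0425,.057): print(s,w,g(proj(p,[.6634+s*w*.314,-.2181+s*w*.949,.108])))
print("rim",g(proj(p,[.6676,-.224,.075])),g(proj(p,[.6676,-.224,.003])))
for n,q in dict(brass=(.5526,-.1113),copper=(.4506,-.0304),blue=(.4393,-.2537)).items():print(n,g(proj(p,[*q,.075])))
```

```text
1 0.0425 [235. 244.]
1 0.057 [226. 255.]
-1 0.0425 [285. 183.]
-1 0.057 [293. 173.]
rim [260. 242.] [268. 312.]
brass [388. 342.]
copper [519. 423.]
blue [547. 232.]
```

View pics/t1.png

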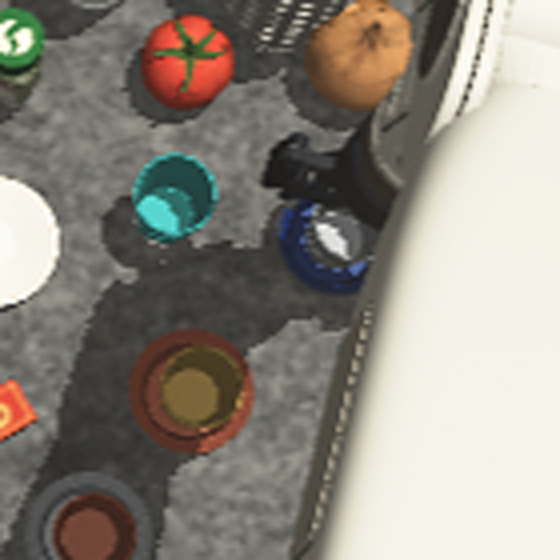

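Run:
```python
from h import *
from scipy.optimize import least_squares as ls
p=camera("scene"); a=np.linspace(0,6.283,80)
def ob(x,z,r):
    q=np.array([proj(p,[x[0]+r*np.cos(t),x[1]+r*np.sin(t),z]) for t in a]);return (q[:,0].min()-200)*3.5,(q[:,0].max()-200)*3.5,(q[:,1].min()-40)*3.5,(q[:,1].max()-40)*3.5
for n,z,r,i,v in [("steel",.075,.0295,[0,1,2],(240,298,225)),("brass",.075,.0295,[0,1,2],(355,430,320)),("copper",.075,.0295,[0,1,2],(483,563,399)),("blue",.075,.0295,[0,1,2],(516,585,214)),
 ("Bblue",.029,.0455,[0,1],(215,322)),("Bcopper",.029,.0455,[0,1],(330,450)),("Bbrass",.029,.0455,[0,1],(491,604)),("Bsteel",.029,.0455,[0,1],(456,583)),("turq",.072,.0295,[0,1,2],(166,245,323)),("plate",.016,.0495,[0,1,2],(137,279,481))]:
    f=lambda x:np.array(ob(x,z,r))[i]-np.array(v)
    s=ls(f,[.5,-.15],diff_step=1e-4);print(n,s.x.round(4),s.fun.round(1))
```

```text
steel [ 0.6597 -0.2178] [-8.   8.  -0.4]
brass [ 0.5489 -0.1071] [-1.9  1.9 -0.1]
copper [ 0.4473 -0.0267] [-1.6  1.6 -0.1]
blue [ 0.4365 -0.2479] [-2.4  2.4 -0.1]
Bblue [ 0.676  -0.2932] [0. 0.]
Bcopper [ 0.5494 -0.0807] [ 0. -0.]
Bbrass [ 0.4357 -0.2129] [0. 0.]
Bsteel [0.4468 0.0055] [-0.  0.]
turq [ 0.6891 -0.0967] [ 0.2 -0.2  0. ]
plate [0.6694 0.036 ] [ 2.2 -2.2  0.2]
```

The picture shows the near fingertip at crop (232,240) beside the steel tumbler, whose rim centre is about (268,237). The two cameras agree to within about 4 mm, so I'll go down and grip.

Emit:
{"name": "drive_tool", "arguments": {"increments": [[[0, 0, -25], [0, 0, 0], 1], [[0, 0, -20], [0, 0, 0], 1], [[0, 0, -4], [0, 0, 0], 1], [[0, 0, 0], [0, 0, 0], 1]]}}

```text
clock: 4.3
eef_pos: [0.6668, -0.219, 0.0524]
tool_rot: [0.159, 0.987, 0.0, -0.0]
ft_force: [-0.2, -0.1, 0.6]
grip_width: 0.0854
grasp_force: 0.0
```

Emit:
{"name": "drive_tool", "arguments": {"increments": [[[-3, -2, -9], [0, 0, 0], 1], [[0, 0, 0], [0, 0, 1], 1], [[0, 0, 0], [0, 0, -1], 0], [[0, 0, 0], [0, 0, 0], 0], [[0, 0, 0], [0, 0, 0], 0], [[0, 0, 0], [0, 0, 0], 0], [[0, 0, 0], [0, 0, 0], 0], [[0, 0, 0], [0, 0, 0], 0]]}}

```text
clock: 4.97
eef_pos: [0.6652, -0.2219, 0.045]
tool_rot: [0.159, 0.987, -0.0, 0.001]
ft_force: [-0.6, 0.2, 6.0]
grip_width: 0.0559
grasp_force: 63.0
```

Emit:
{"name": "drive_tool", "arguments": {"increments": [[[0, 0, 0], [0, 0, 0], 1], [[0, 0, 0], [0, 0, 0], 1], [[0, 0, 8], [0, 0, 0], 1], [[0, 0, 0], [0, 0, 0], 1], [[0, 0, 0], [0, 0, 0], 0], [[0, 0, 0], [0, 0, 0], 0], [[0, 0, 0], [0, 0, 0], 0], [[0, 0, 0], [0, 0, 0], 0]]}}

```text
clock: 5.63
eef_pos: [0.6645, -0.2216, 0.0519]
tool_rot: [0.159, 0.987, -0.0, 0.001]
ft_force: [-0.2, -1.0, 2.7]
grip_width: 0.055
grasp_force: 63.3
```

Emit:
{"name": "drive_tool", "arguments": {"increments": [[[0, 0, 0], [0, 0, 0], 0], [[0, 0, 0], [0, 0, 0], 0], [[0, 0, 0], [0, 0, 0], 0]]}}

```text
clock: 5.88
eef_pos: [0.6645, -0.2217, 0.0519]
tool_rot: [0.159, 0.987, -0.0, 0.001]
ft_force: [0.2, -1.2, 4.5]
grip_width: 0.0551
grasp_force: 63.4
```

Emit:
{"name": "drive_tool", "arguments": {"increments": [[[0, 0, 5], [0, 0, 0], 0], [[0, 0, 10], [0, 0, 0], 0], [[0, 0, 15], [0, 0, 0], 0], [[0, 0, 20], [0, 0, 0], 0], [[0, 0, 20], [0, 0, 0], 0], [[0, 0, 0], [0, 0, 0], 0]]}}

```text
clock: 6.38
eef_pos: [0.6666, -0.222, 0.1267]
tool_rot: [0.159, 0.987, -0.001, 0.004]
ft_force: [1.7, -0.8, 1.2]
grip_width: 0.0556
grasp_force: 63.3
```

Run:
```python
from h import *
o=get_obs();print({k:np.round(v,4) for k,v in o.items() if k!="tau"})
p=camera("scene");save(p,"s2.png",(200,40,420,220),3.5)
```

```text
{'clock': np.float64(6.3833), 'joint_pos': array([-3.2150e-01,  6.9960e-01,  4.5630e-01,  1.3197e+00,  2.0000e-04,
       -1.9000e-03]), 'joint_vel': array([ 0.0012,  0.0227, -0.0505, -0.0691,  0.0002,  0.0007]), 'eef_pos': array([ 0.6666, -0.222 ,  0.1267]), 'tool_rot': array([ 1.591e-01,  9.872e-01, -5.000e-04,  3.900e-03]), 'ft_force': array([ 1.7223, -0.8209,  1.1545]), 'ft_torque': array([-0.0297, -0.1017,  0.0178]), 'grasp_force': np.float64(63.2533), 'grip_width': np.float64(0.0556)}
```

View pics/s2.png

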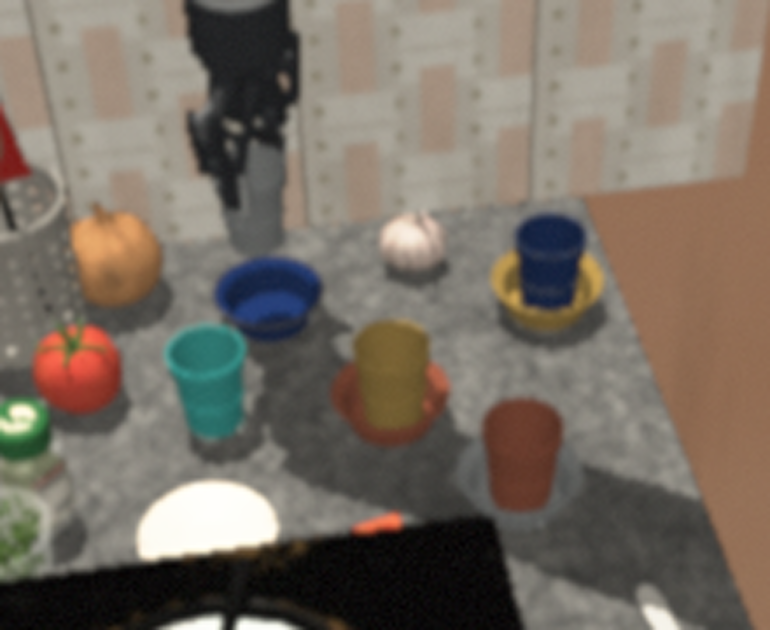

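The steel tumbler is held upright at crop (255,190) and the blue bowl at (268,298) is empty. Next I carry the tumbler to the plate.

Emit:
{"name": "drive_tool", "arguments": {"increments": [[[0, 0, 25], [0, 0, 0], 0], [[0, 0, 25], [0, 0, 0], 0], [[0, 20, 0], [0, 0, 0], 0], [[0, 30, 0], [0, 0, 0], 0], [[0, 35, 0], [0, 0, 0], 0], [[0, 35, 0], [0, 0, 0], 0], [[0, 35, 0], [0, 0, 0], 0], [[0, 35, 0], [0, 0, 0], 0]]}}

```text
clock: 7.1
eef_pos: [0.6631, -0.0298, 0.1696]
tool_rot: [0.159, 0.987, -0.0, -0.001]
ft_force: [-0.1, -0.4, -0.2]
grip_width: 0.0552
grasp_force: 63.5
```

Emit:
{"name": "drive_tool", "arguments": {"increments": [[[0, 35, 0], [0, 0, 0], 0], [[5, 25, -10], [0, 0, 0], 0], [[0, 7, -25], [0, 0, 0], 0], [[0, 0, -30], [0, 0, 0], 0], [[0, 0, -20], [0, 0, 0], 0], [[0, 0, 0], [0, 0, 0], 0], [[0, 0, 0], [0, 0, 0], 0]]}}

```text
clock: 7.68
eef_pos: [0.6671, 0.0357, 0.0837]
tool_rot: [0.159, 0.987, -0.001, -0.003]
ft_force: [0.9, -0.1, -0.3]
grip_width: 0.055
grasp_force: 63.5
```

Emit:
{"name": "drive_tool", "arguments": {"increments": [[[3, 0, -12], [0, 0, 0], 0], [[0, 0, -8], [0, 0, 0], 0], [[0, 0, -4], [0, 0, 0], 0], [[0, 0, 0], [0, 0, 0], 0], [[0, 0, 0], [0, 0, 0], 0]]}}

```text
clock: 8.1
eef_pos: [0.6722, 0.0354, 0.0624]
tool_rot: [0.159, 0.987, 0.0, -0.0]
ft_force: [0.3, -0.3, -0.2]
grip_width: 0.0552
grasp_force: 63.5
```

Emit:
{"name": "drive_tool", "arguments": {"increments": [[[0, 0, -3], [0, 0, 0], 0], [[0, 0, -1], [0, 0, 0], 0], [[0, 0, 0], [0, 0, 0], 0], [[0, 0, 0], [0, 0, 0], 0]]}}

```text
clock: 8.43
eef_pos: [0.6726, 0.0356, 0.0591]
tool_rot: [0.159, 0.987, 0.0, 0.001]
ft_force: [-0.3, 0.1, 1.5]
grip_width: 0.0546
grasp_force: 63.7
```

Emit:
{"name": "drive_tool", "arguments": {"increments": [[[0, 0, -1], [0, 0, 0], 0], [[0, 0, 0], [0, 0, 0], 0], [[0, 0, 0], [0, 0, 0], 0]]}}

```text
clock: 8.68
eef_pos: [0.6727, 0.0357, 0.0588]
tool_rot: [0.159, 0.987, 0.0, 0.001]
ft_force: [-1.3, -0.4, 5.6]
grip_width: 0.0552
grasp_force: 64.1
```

Emit:
{"name": "drive_tool", "arguments": {"increments": [[[0, 0, 0], [0, 0, 0], 0.8], [[0, 0, 0], [0, 0, 0], 1], [[0, 0, 0], [0, 0, 0], 1], [[0, 0, 5], [0, 0, 0], 1], [[0, 0, 15], [0, 0, 0], 1], [[0, 0, 30], [0, 0, 0], 1], [[0, 0, 35], [0, 0, 0], 1], [[0, 0, 35], [0, 0, 0], 1]]}}

```text
clock: 9.35
eef_pos: [0.6714, 0.0356, 0.1778]
tool_rot: [0.159, 0.987, -0.0, -0.001]
ft_force: [1.2, 0.1, 0.2]
grip_width: 0.0853
grasp_force: 0.0
```

Run:
```python
from h import *
p=camera("scene");save(p,"s3.png",(200,40,420,220),3.5)
```

```text
(no output)
```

View pics/s3.png

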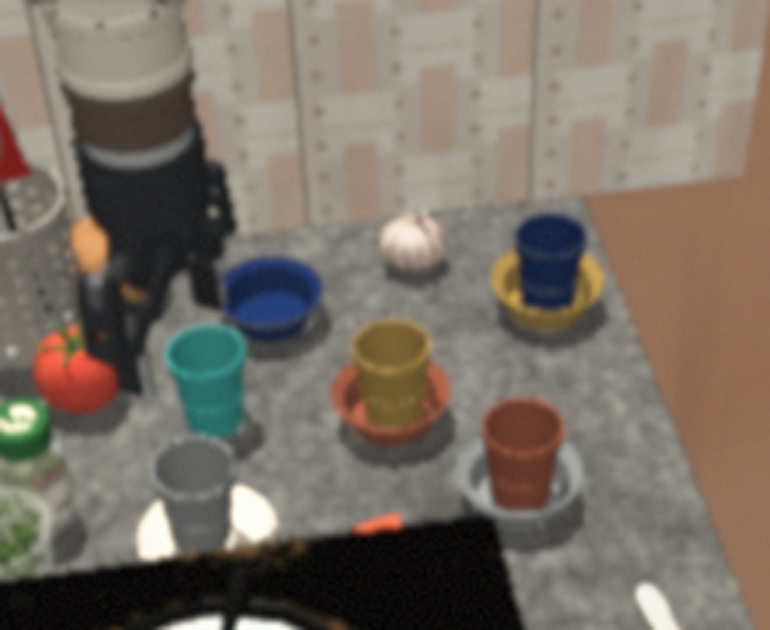

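The steel tumbler stands upright on the plate at crop (197,495). Next is the blue tumbler at (551,260).

Emit:
{"name": "drive_tool", "arguments": {"increments": [[[-20, -24, 0], [0, 0, 0], 1], [[-24, -30, 0], [0, 0, 0], 1], [[-24, -30, 0], [0, 0, 0], 1], [[-24, -30, 0], [0, 0, 0], 1], [[-24, -30, 0], [0, 0, 0], 1], [[-24, -30, 0], [0, 0, 0], 1], [[-24, -30, 0], [0, 0, 0], 1], [[-24, -30, 0], [0, 0, 0], 1]]}}

```text
clock: 10.07
eef_pos: [0.4829, -0.1995, 0.1776]
tool_rot: [0.159, 0.987, -0.0, 0.0]
ft_force: [0.9, -0.8, 0.4]
grip_width: 0.0853
grasp_force: 0.0
```

Emit:
{"name": "drive_tool", "arguments": {"increments": [[[-24, -30, -10], [0, 0, 0], 1], [[-21, -24, -30], [0, 0, 0], 1], [[0, 0, -30], [0, 0, 0], 1], [[0, 0, -10], [0, 0, 0], 1], [[0, 0, 0], [0, 0, 0], 1], [[0, 0, 0], [0, 0, 0], 1]]}}

```text
clock: 10.57
eef_pos: [0.4407, -0.2507, 0.099]
tool_rot: [0.159, 0.987, 0.0, -0.0]
ft_force: [0.3, -0.0, -0.2]
grip_width: 0.0853
grasp_force: 0.0
```

Emit:
{"name": "drive_tool", "arguments": {"increments": [[[-2, 0, -20], [0, 0, 0], 1], [[0, 0, -20], [0, 0, 0], 1], [[0, 0, -7], [0, 0, 0], 1], [[0, 0, 0], [0, 0, 0], 1], [[0, 0, 0], [0, 0, 0], 0], [[0, 0, 0], [0, 0, 0], 0], [[0, 0, 0], [0, 0, 0], 0], [[0, 0, 0], [0, 0, 0], 0]]}}

```text
clock: 11.23
eef_pos: [0.4398, -0.2519, 0.0538]
tool_rot: [0.159, 0.987, -0.001, 0.002]
ft_force: [-0.9, 0.9, 5.7]
grip_width: 0.0556
grasp_force: 62.7
```

Emit:
{"name": "drive_tool", "arguments": {"increments": [[[0, 0, 0], [0, 0, 0], 0], [[0, 0, 0], [0, 0, 0], 0], [[0, 0, 0], [0, 0, 0], 0]]}}

```text
clock: 11.48
eef_pos: [0.4398, -0.2519, 0.0538]
tool_rot: [0.159, 0.987, -0.001, 0.002]
ft_force: [-1.7, 0.6, 5.4]
grip_width: 0.0555
grasp_force: 62.6
```

Emit:
{"name": "drive_tool", "arguments": {"increments": [[[0, 0, 10], [0, 0, 0], 0], [[0, 0, 20], [0, 0, 0], 0], [[0, 0, 35], [0, 0, 0], 0], [[0, 0, 35], [0, 0, 0], 0], [[10, 0, 15], [0, 0, 0], 0], [[25, 4, 0], [0, 0, 0], 0], [[32, 5, 0], [0, 0, 0], 0], [[32, 5, 0], [0, 0, 0], 0]]}}

```text
clock: 12.15
eef_pos: [0.5383, -0.2375, 0.1691]
tool_rot: [0.16, 0.987, -0.0, 0.001]
ft_force: [0.9, -0.7, -0.7]
grip_width: 0.0549
grasp_force: 63.6
```

Emit:
{"name": "drive_tool", "arguments": {"increments": [[[32, 5, 0], [0, 0, 0], 0], [[32, 5, 0], [0, 0, 0], 0], [[32, 3, 0], [0, 0, 0], 0], [[22, 2, 0], [0, 0, 0], 0], [[8, 0, -20], [0, 0, 0], 0], [[0, 0, -30], [0, 0, 0], 0], [[0, 0, 0], [0, 0, 0], 0], [[0, 0, 0], [0, 0, 0], 0]]}}

```text
clock: 12.82
eef_pos: [0.6612, -0.2215, 0.1149]
tool_rot: [0.159, 0.987, 0.0, -0.003]
ft_force: [-0.1, 1.0, 0.4]
grip_width: 0.0556
grasp_force: 63.7
```

Emit:
{"name": "drive_tool", "arguments": {"increments": [[[2, 0, -20], [0, 0, 0], 0], [[0, 0, -18], [0, 0, 0], 0], [[0, 0, -10], [0, 0, 0], 0], [[0, 0, -6], [0, 0, 0], 0], [[0, 0, 0], [0, 0, 0], 0], [[0, 0, 0], [0, 0, 0], 0]]}}

```text
clock: 13.32
eef_pos: [0.6655, -0.2225, 0.0641]
tool_rot: [0.159, 0.987, -0.0, 0.001]
ft_force: [0.3, -0.0, -1.3]
grip_width: 0.0553
grasp_force: 63.7
```

Emit:
{"name": "drive_tool", "arguments": {"increments": [[[0, 0, -5], [0, 0, 0], 0], [[0, 0, -3], [0, 0, 0], 0], [[0, 0, -2], [0, 0, 0], 0], [[0, 0, -1], [0, 0, 0], 0], [[0, 0, 0], [0, 0, 0], 0], [[0, 0, 0], [0, 0, 0], 0]]}}

```text
clock: 13.82
eef_pos: [0.666, -0.2225, 0.0539]
tool_rot: [0.159, 0.987, -0.0, 0.001]
ft_force: [-1.9, 0.8, 5.9]
grip_width: 0.0553
grasp_force: 64.3
```

Emit:
{"name": "drive_tool", "arguments": {"increments": [[[0, 0, 0], [0, 0, 0], 0.8], [[0, 0, 0], [0, 0, 0], 1], [[0, 0, 0], [0, 0, 0], 1], [[0, 0, 5], [0, 0, 0], 1], [[0, 0, 15], [0, 0, 0], 1], [[0, 0, 30], [0, 0, 0], 1], [[0, 0, 35], [0, 0, 0], 1], [[0, 0, 15], [0, 0, 0], 1]]}}

```text
clock: 14.48
eef_pos: [0.667, -0.2228, 0.1569]
tool_rot: [0.159, 0.987, -0.001, 0.003]
ft_force: [0.7, -0.6, 1.0]
grip_width: 0.0855
grasp_force: 0.0
```

Emit:
{"name": "drive_tool", "arguments": {"increments": [[[-15, 14, 0], [0, 0, 0], 1], [[-25, 25, 0], [0, 0, 0], 1], [[-25, 25, 0], [0, 0, 0], 1], [[-25, 25, 0], [0, 0, 0], 1], [[-20, 20, -10], [0, 0, 0], 1], [[-5, 5, -30], [0, 0, 0], 1], [[0, 0, -10], [0, 0, 0], 1], [[0, 0, 0], [0, 0, 0], 1]]}}

```text
clock: 15.15
eef_pos: [0.5479, -0.1075, 0.0993]
tool_rot: [0.159, 0.987, -0.0, -0.003]
ft_force: [0.1, -0.1, 0.3]
grip_width: 0.0854
grasp_force: 0.0
```

Run:
```python
from h import *
o=get_obs();print(o["eef_pos"].round(4))
p=camera("scene");save(p,"s4.png",(200,40,420,220),3.5)
```

```text
[ 0.5479 -0.1075  0.0993]
```

View pics/s4.png

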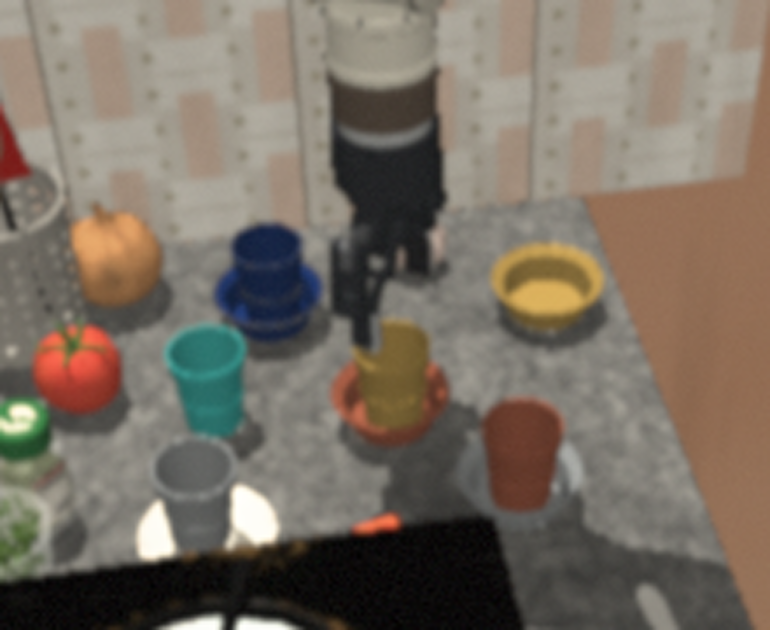

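The blue tumbler is home at crop (268,275) and the brass bowl at (547,288) is empty. The gripper is over the brass tumbler at (392,370).

Emit:
{"name": "drive_tool", "arguments": {"increments": [[[0, 0, -20], [0, 0, 0], 1], [[0, 0, -20], [0, 0, 0], 1], [[0, 0, -5], [0, 0, 0], 1], [[0, 0, 0], [0, 0, 0], 1], [[0, 0, 0], [0, 0, 0], 0], [[0, 0, 0], [0, 0, 0], 0], [[0, 0, 0], [0, 0, 0], 0], [[0, 0, 0], [0, 0, 0], 0]]}}

```text
clock: 15.87
eef_pos: [0.5518, -0.109, 0.059]
tool_rot: [0.159, 0.987, -0.0, 0.002]
ft_force: [-0.4, -0.8, 4.4]
grip_width: 0.0557
grasp_force: 63.0
```

Emit:
{"name": "drive_tool", "arguments": {"increments": [[[0, 0, 0], [0, 0, 0], 0], [[0, 0, 0], [0, 0, 0], 0], [[0, 0, 0], [0, 0, 0], 0]]}}

```text
clock: 16.12
eef_pos: [0.5517, -0.109, 0.059]
tool_rot: [0.159, 0.987, -0.001, 0.002]
ft_force: [-0.4, -1.9, 6.0]
grip_width: 0.0554
grasp_force: 63.1
```

Emit:
{"name": "drive_tool", "arguments": {"increments": [[[0, 0, 10], [0, 0, 0], 0], [[0, 0, 20], [0, 0, 0], 0], [[0, 0, 35], [0, 0, 0], 0], [[0, 0, 35], [0, 0, 0], 0], [[-8, -10, 10], [0, 0, 0], 0], [[-18, -23, 0], [0, 0, 0], 0], [[-22, -28, 0], [0, 0, 0], 0], [[-22, -28, 0], [0, 0, 0], 0]]}}

```text
clock: 16.78
eef_pos: [0.4796, -0.1976, 0.1677]
tool_rot: [0.158, 0.987, -0.0, 0.001]
ft_force: [0.1, -1.3, -1.9]
grip_width: 0.0555
grasp_force: 63.8
```

Emit:
{"name": "drive_tool", "arguments": {"increments": [[[-22, -28, 0], [0, 0, 0], 0], [[-15, -19, 0], [0, 0, 0], 0], [[-6, -7, -20], [0, 0, 0], 0], [[0, 0, -30], [0, 0, 0], 0], [[0, 0, -10], [0, 0, 0], 0], [[0, 0, 0], [0, 0, 0], 0], [[0, 0, 0], [0, 0, 0], 0]]}}

```text
clock: 17.37
eef_pos: [0.4369, -0.2507, 0.1068]
tool_rot: [0.159, 0.987, 0.0, -0.001]
ft_force: [-0.2, 0.1, -0.6]
grip_width: 0.0548
grasp_force: 64.0
```

Target z is 0.059.

Emit:
{"name": "drive_tool", "arguments": {"increments": [[[0, 0, -18], [0, 0, 0], 0], [[0, 0, -12], [0, 0, 0], 0], [[0, 0, -8], [0, 0, 0], 0], [[0, 0, -4], [0, 0, 0], 0], [[0, 0, -3], [0, 0, 0], 0], [[0, 0, -2], [0, 0, 0], 0], [[0, 0, 0], [0, 0, 0], 0], [[0, 0, 0], [0, 0, 0], 0]]}}

```text
clock: 18.03
eef_pos: [0.4376, -0.2513, 0.0603]
tool_rot: [0.159, 0.987, -0.0, 0.0]
ft_force: [0.5, -0.1, -1.2]
grip_width: 0.0554
grasp_force: 64.0
```

Emit:
{"name": "drive_tool", "arguments": {"increments": [[[0, 0, -1], [0, 0, 0], 0], [[0, 0, -1], [0, 0, 0], 0], [[0, 0, 0], [0, 0, 0], 0], [[0, 0, 0], [0, 0, 0], 0]]}}

```text
clock: 18.37
eef_pos: [0.4381, -0.2517, 0.059]
tool_rot: [0.159, 0.987, -0.0, 0.001]
ft_force: [-0.8, 0.7, 6.3]
grip_width: 0.0556
grasp_force: 64.5
```

Emit:
{"name": "drive_tool", "arguments": {"increments": [[[0, 0, 0], [0, 0, 0], 0.8], [[0, 0, 0], [0, 0, 0], 1], [[0, 0, 0], [0, 0, 0], 1], [[0, 0, 5], [0, 0, 0], 1], [[0, 0, 15], [0, 0, 0], 1], [[0, 0, 30], [0, 0, 0], 1], [[0, 0, 35], [0, 0, 0], 1], [[0, 0, 15], [0, 0, 0], 1]]}}

```text
clock: 19.03
eef_pos: [0.4388, -0.2521, 0.1619]
tool_rot: [0.159, 0.987, -0.001, 0.002]
ft_force: [1.0, -0.4, 0.7]
grip_width: 0.0851
grasp_force: 0.0
```

Emit:
{"name": "drive_tool", "arguments": {"increments": [[[2, 22, 0], [0, 0, 0], 1], [[2, 35, 0], [0, 0, 0], 1], [[2, 35, 0], [0, 0, 0], 1], [[2, 35, 0], [0, 0, 0], 1], [[1, 35, 0], [0, 0, 0], 1], [[1, 35, 0], [0, 0, 0], 1], [[1, 20, -10], [0, 0, 0], 1], [[0, 5, -20], [0, 0, 0], 1]]}}

```text
clock: 19.7
eef_pos: [0.4503, -0.0262, 0.1299]
tool_rot: [0.157, 0.988, 0.001, 0.003]
ft_force: [0.2, 0.0, -0.3]
grip_width: 0.0854
grasp_force: 0.0
```

Emit:
{"name": "drive_tool", "arguments": {"increments": [[[0, 0, -20], [0, 0, 0], 1], [[0, 0, 0], [0, 0, 0], 1], [[0, 0, 0], [0, 0, 0], 1]]}}

```text
clock: 19.95
eef_pos: [0.4471, -0.029, 0.1073]
tool_rot: [0.159, 0.987, -0.0, -0.001]
ft_force: [-0.6, -0.7, 1.4]
grip_width: 0.0854
grasp_force: 0.0
```

Run:
```python
from h import *
o=get_obs();print(o["eef_pos"].round(4))
p=camera("scene");save(p,"s5.png",(200,40,420,220),3.5)
```

```text
[ 0.4471 -0.029   0.1073]
```

View pics/s5.png

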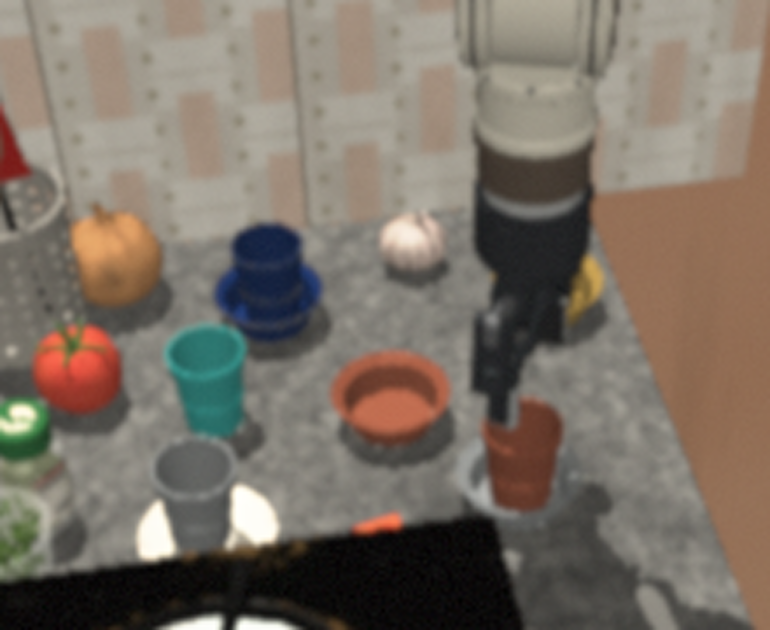

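The copper bowl at crop (391,400) is empty, and the gripper is over the copper tumbler at (522,450).

Emit:
{"name": "drive_tool", "arguments": {"increments": [[[1, 0, -22], [0, 0, 0], 1], [[0, 0, -22], [0, 0, 0], 1], [[0, 0, -8], [0, 0, 0], 1], [[0, 0, 0], [0, 0, 0], 1], [[0, 0, 0], [0, 0, 0], 0], [[0, 0, 0], [0, 0, 0], 0], [[0, 0, 0], [0, 0, 0], 0], [[0, 0, 0], [0, 0, 0], 0]]}}

```text
clock: 20.67
eef_pos: [0.4509, -0.0298, 0.058]
tool_rot: [0.159, 0.987, -0.0, 0.002]
ft_force: [-1.3, -0.5, 6.5]
grip_width: 0.0554
grasp_force: 62.3
```

Emit:
{"name": "drive_tool", "arguments": {"increments": [[[0, 0, 0], [0, 0, 0], 0], [[0, 0, 0], [0, 0, 0], 0], [[0, 0, 0], [0, 0, 0], 0]]}}

```text
clock: 20.92
eef_pos: [0.4508, -0.0298, 0.0579]
tool_rot: [0.159, 0.987, -0.0, 0.002]
ft_force: [-1.2, -1.0, 6.4]
grip_width: 0.0558
grasp_force: 62.2
```

Emit:
{"name": "drive_tool", "arguments": {"increments": [[[0, 0, 10], [0, 0, 0], 0], [[0, 0, 20], [0, 0, 0], 0], [[0, 0, 35], [0, 0, 0], 0], [[0, 0, 35], [0, 0, 0], 0], [[10, -8, 10], [0, 0, 0], 0], [[20, -15, 0], [0, 0, 0], 0], [[25, -20, 0], [0, 0, 0], 0], [[25, -20, 0], [0, 0, 0], 0]]}}

```text
clock: 21.58
eef_pos: [0.5306, -0.0927, 0.1679]
tool_rot: [0.159, 0.987, 0.0, 0.002]
ft_force: [-0.4, 0.5, -0.5]
grip_width: 0.0553
grasp_force: 63.8
```

Emit:
{"name": "drive_tool", "arguments": {"increments": [[[15, -11, 0], [0, 0, 0], 0], [[6, -4, -20], [0, 0, 0], 0], [[0, 0, -30], [0, 0, 0], 0], [[0, 0, -15], [0, 0, 0], 0], [[0, 0, 0], [0, 0, 0], 0], [[0, 0, 0], [0, 0, 0], 0], [[0, 0, 0], [0, 0, 0], 0]]}}

```text
clock: 22.17
eef_pos: [0.5513, -0.1073, 0.1025]
tool_rot: [0.159, 0.987, -0.0, 0.001]
ft_force: [1.2, -0.2, 0.1]
grip_width: 0.0553
grasp_force: 63.8
```

Emit:
{"name": "drive_tool", "arguments": {"increments": [[[0, 0, -16], [0, 0, 0], 0], [[0, 0, -12], [0, 0, 0], 0], [[0, 0, -7], [0, 0, 0], 0], [[0, 0, -4], [0, 0, 0], 0], [[0, 0, -3], [0, 0, 0], 0], [[0, 0, -1], [0, 0, 0], 0], [[0, 0, 0], [0, 0, 0], 0], [[0, 0, 0], [0, 0, 0], 0]]}}

```text
clock: 22.83
eef_pos: [0.5507, -0.1073, 0.0584]
tool_rot: [0.159, 0.987, -0.0, 0.001]
ft_force: [-0.1, 0.8, -1.1]
grip_width: 0.0554
grasp_force: 63.8
```

Emit:
{"name": "drive_tool", "arguments": {"increments": [[[0, 0, -1], [0, 0, 0], 0], [[0, 0, -1], [0, 0, 0], 0], [[0, 0, 0], [0, 0, 0], 0], [[0, 0, 0], [0, 0, 0], 0]]}}

```text
clock: 23.17
eef_pos: [0.5515, -0.1077, 0.058]
tool_rot: [0.159, 0.987, -0.0, 0.002]
ft_force: [-1.9, -0.8, 8.5]
grip_width: 0.0554
grasp_force: 64.6
```

Emit:
{"name": "drive_tool", "arguments": {"increments": [[[0, 0, 0], [0, 0, 0], 0.8], [[0, 0, 0], [0, 0, 0], 1], [[0, 0, 0], [0, 0, 0], 1], [[0, 0, 5], [0, 0, 0], 1], [[0, 0, 15], [0, 0, 0], 1], [[0, 0, 30], [0, 0, 0], 1], [[0, 0, 35], [0, 0, 0], 1], [[0, 0, 25], [0, 0, 0], 1]]}}

```text
clock: 23.83
eef_pos: [0.5507, -0.1072, 0.1683]
tool_rot: [0.159, 0.987, -0.0, 0.001]
ft_force: [0.1, -0.2, 0.6]
grip_width: 0.0854
grasp_force: 0.0
```

Emit:
{"name": "drive_tool", "arguments": {"increments": [[[16, 20, 0], [0, 0, 0], 1], [[22, 26, 0], [0, 0, 0], 1], [[22, 26, 0], [0, 0, 0], 1], [[22, 26, 0], [0, 0, 0], 1], [[22, 26, 0], [0, 0, 0], 1], [[17, 19, -10], [0, 0, 0], 1], [[0, 0, -25], [0, 0, 0], 1], [[0, 0, -25], [0, 0, 0], 1]]}}

```text
clock: 24.5
eef_pos: [0.6733, 0.038, 0.1061]
tool_rot: [0.158, 0.987, 0.0, 0.002]
ft_force: [0.3, -0.8, -0.8]
grip_width: 0.0852
grasp_force: 0.0
```

Emit:
{"name": "drive_tool", "arguments": {"increments": [[[0, 0, 0], [0, 0, 0], 1], [[0, 0, 0], [0, 0, 0], 1], [[0, 0, 0], [0, 0, 0], 1]]}}

```text
clock: 24.75
eef_pos: [0.6716, 0.0356, 0.107]
tool_rot: [0.159, 0.987, 0.0, 0.0]
ft_force: [0.3, 0.3, 0.3]
grip_width: 0.0855
grasp_force: 0.0
```

Emit:
{"name": "drive_tool", "arguments": {"increments": [[[0, 0, -20], [0, 0, 0], 1], [[0, 0, -20], [0, 0, 0], 1], [[0, 0, -6], [0, 0, 0], 1], [[0, 0, 0], [0, 0, 0], 1], [[0, 0, 0], [0, 0, 0], 0], [[0, 0, 0], [0, 0, 0], 0], [[0, 0, 0], [0, 0, 0], 0], [[0, 0, 0], [0, 0, 0], 0]]}}

```text
clock: 25.42
eef_pos: [0.6729, 0.0356, 0.0626]
tool_rot: [0.159, 0.987, 0.0, 0.002]
ft_force: [-0.3, -1.0, 6.8]
grip_width: 0.0552
grasp_force: 63.2
```

Emit:
{"name": "drive_tool", "arguments": {"increments": [[[0, 0, 0], [0, 0, 0], 0], [[0, 0, 0], [0, 0, 0], 0], [[0, 0, 0], [0, 0, 0], 0]]}}

```text
clock: 25.67
eef_pos: [0.6729, 0.0356, 0.0626]
tool_rot: [0.159, 0.987, 0.0, 0.002]
ft_force: [-0.9, -1.0, 5.9]
grip_width: 0.0557
grasp_force: 63.2
```

Emit:
{"name": "drive_tool", "arguments": {"increments": [[[0, 0, 10], [0, 0, 0], 0], [[0, 0, 20], [0, 0, 0], 0], [[0, 0, 35], [0, 0, 0], 0], [[0, 0, 35], [0, 0, 0], 0], [[-14, -4, 10], [0, 0, 0], 0], [[-28, -8, 0], [0, 0, 0], 0], [[-34, -10, 0], [0, 0, 0], 0], [[-34, -10, 0], [0, 0, 0], 0]]}}

```text
clock: 26.33
eef_pos: [0.5604, 0.0038, 0.1707]
tool_rot: [0.159, 0.987, 0.0, 0.001]
ft_force: [-0.7, -0.5, 0.2]
grip_width: 0.0552
grasp_force: 63.5
```

Emit:
{"name": "drive_tool", "arguments": {"increments": [[[-34, -10, 0], [0, 0, 0], 0], [[-34, -10, 0], [0, 0, 0], 0], [[-28, -8, 0], [0, 0, 0], 0], [[-16, -4, -20], [0, 0, 0], 0], [[0, 0, -30], [0, 0, 0], 0], [[0, 0, -15], [0, 0, 0], 0], [[0, 0, 0], [0, 0, 0], 0], [[0, 0, 0], [0, 0, 0], 0]]}}

```text
clock: 27.0
eef_pos: [0.4489, -0.0281, 0.1051]
tool_rot: [0.159, 0.987, 0.0, -0.0]
ft_force: [0.6, -1.0, -0.9]
grip_width: 0.0554
grasp_force: 63.6
```

Run:
```python
from h import *
o=get_obs();print(o["eef_pos"].round(4))
p=camera("scene");save(p,"s6.png",(200,40,420,220),3.5)
```

```text
[ 0.4489 -0.0281  0.1051]
```

View pics/s6.png

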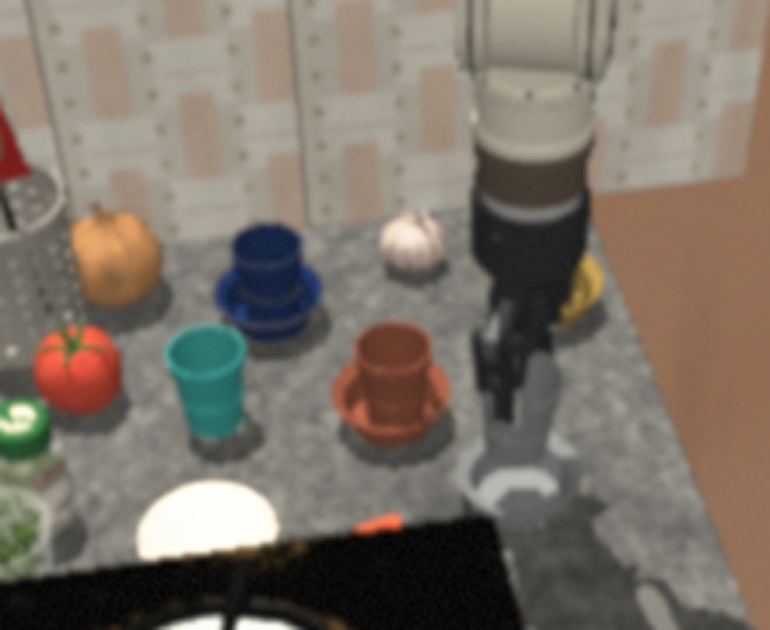

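The copper tumbler is home at crop (391,380). The steel one hangs over the steel bowl at (520,475).

Emit:
{"name": "drive_tool", "arguments": {"increments": [[[0, 0, -18], [0, 0, 0], 0], [[0, 0, -12], [0, 0, 0], 0], [[0, 0, -8], [0, 0, 0], 0], [[0, 0, -4], [0, 0, 0], 0], [[0, 0, -3], [0, 0, 0], 0], [[0, 0, -1], [0, 0, 0], 0], [[0, 0, 0], [0, 0, 0], 0], [[0, 0, 0], [0, 0, 0], 0]]}}

```text
clock: 27.72
eef_pos: [0.4497, -0.0282, 0.0593]
tool_rot: [0.159, 0.987, 0.0, 0.0]
ft_force: [0.3, -0.2, -0.2]
grip_width: 0.055
grasp_force: 63.6
```

Emit:
{"name": "drive_tool", "arguments": {"increments": [[[0, 0, -1], [0, 0, 0], 0], [[0, 0, -1], [0, 0, 0], 0], [[0, 0, -1], [0, 0, 0], 0], [[0, 0, -1], [0, 0, 0], 0], [[0, 0, 0], [0, 0, 0], 0], [[0, 0, 0], [0, 0, 0], 0]]}}

```text
clock: 28.22
eef_pos: [0.4509, -0.0285, 0.0565]
tool_rot: [0.159, 0.987, -0.0, 0.002]
ft_force: [-0.8, -0.3, 10.4]
grip_width: 0.0552
grasp_force: 64.6
```

Emit:
{"name": "drive_tool", "arguments": {"increments": [[[0, 0, 1], [0, 0, 0], 0], [[0, 0, 0], [0, 0, 0], 0.8], [[0, 0, 0], [0, 0, 0], 1], [[0, 0, 0], [0, 0, 0], 1], [[0, 0, 5], [0, 0, 0], 1], [[0, 0, 15], [0, 0, 0], 1], [[0, 0, 30], [0, 0, 0], 1], [[0, 0, 35], [0, 0, 0], 1]]}}

```text
clock: 28.88
eef_pos: [0.4471, -0.028, 0.14]
tool_rot: [0.159, 0.987, -0.0, -0.003]
ft_force: [0.6, -0.4, 0.3]
grip_width: 0.0849
grasp_force: 0.0
```

Emit:
{"name": "drive_tool", "arguments": {"increments": [[[0, 0, 40], [0, 0, 0], 1], [[0, 0, 40], [0, 0, 0], 1], [[-10, 20, 30], [0, 0, 0], 1], [[-20, 30, 0], [0, 0, 0], 1], [[-20, 30, 0], [0, 0, 0], 1], [[-20, 30, 0], [0, 0, 0], 1], [[-20, 30, 0], [0, 0, 0], 1], [[-20, 30, 0], [0, 0, 0], 1]]}}

```text
clock: 29.55
eef_pos: [0.3379, 0.1428, 0.2511]
tool_rot: [0.16, 0.987, 0.0, 0.0]
ft_force: [-0.4, 0.1, 0.3]
grip_width: 0.0855
grasp_force: 0.0
```

Emit:
{"name": "drive_tool", "arguments": {"increments": [[[-20, 30, 0], [0, 0, 0], 1], [[-20, 30, 0], [0, 0, 0], 1], [[-20, 30, 0], [0, 0, 0], 1], [[0, 0, 0], [0, 0, 0], 1], [[0, 0, 0], [0, 0, 0], 1]]}}

```text
clock: 29.97
eef_pos: [0.2779, 0.2331, 0.2509]
tool_rot: [0.156, 0.988, -0.0, 0.0]
ft_force: [-0.0, -0.7, 0.0]
grip_width: 0.0857
grasp_force: 0.0
```

Run:
```python
from h import *
o=get_obs();print(o["eef_pos"].round(4))
p=camera("top");save(p,"t7.png",(290,110,450,260),4)
```

```text
[0.2779 0.2331 0.2509]
```

View pics/t7.png

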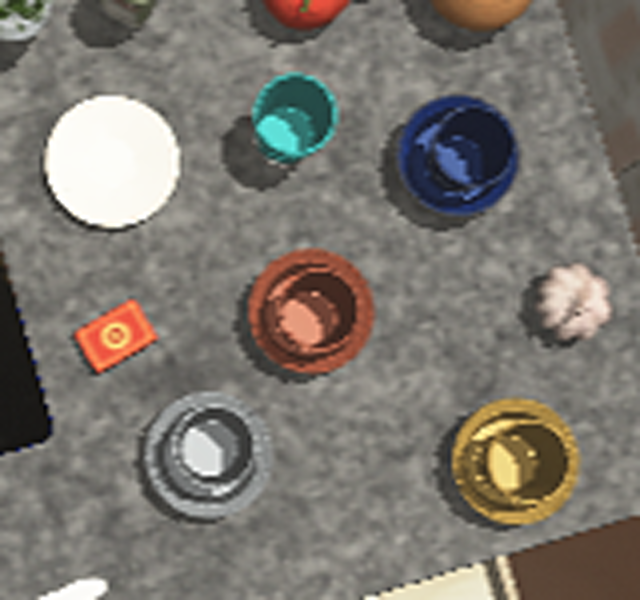

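All four tumblers stand upright in their matching bowls, at crop (459,155), (311,312), (206,456) and (515,462). None of the bowls has moved.

```bash
python3 -c "
from h import *
print(job_done())"
```

```text
the job is handed in; nothing more can be done
None
```

I handed the job in at about 30 s: the last picture shows all four tumblers upright in their matching bowls, bowls where they stood, plate empty, nothing tipped; no verdict came back.

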